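# Balance the swing-out rotor

## Task

This centrifuge rotor is loaded out of balance: its six hanging buckets are three pairs of twins (round, oblong and slim), and none of them hangs opposite its twin. Rearrange them, parking a bucket on the empty bench stand where you need a free spot, until all six hang in the rotor with both pins home in their slots and every bucket is directly opposite its twin. The buckets are full: keep them upright, and leave the bottle and the card box where they are.

Things in the scene. Friction and masses are not known exactly. Their poses are not given: they have to be found in the camera images.
- rotor: Dark metal swing-out rotor on a fixed foot, does not turn. Origin: its axis at counter level. Six places 75 mm out, at 0, 60 .. 300 deg from its x. A bucket's pins lie along the tangent, 58 mm up, in two cheeks (26 to 33 mm either side of the place's middle) with 9 mm slots, open on top, flaring to 24 mm at 10 mm above the pins; buckets go straight up and down. Arms stay below; hub 70 mm high.
- bench_stand: Empty single-place bench stand: dark base plate 84 x 92 mm and two upright cheeks with the same slots as a rotor place; holds one bucket, pins along its y, 58 mm above the counter. Fixed to the counter. Origin: middle of its underside, z up.
- round_1: Round bucket: cup 37 mm across, round white lid 41 mm; about 0.18 kg. Hangs on two 7 mm trunnion pins along its y (tips at 36 mm). Origin: middle of the pin axis, z up; underside 45 mm below. Lift it by the round steel stud, 16 mm across, 14 to 49 mm above the origin. Swings on its pins, heavy end down; same after a half turn. Twin of round_2.
- round_2: Round bucket: cup 37 mm across, round white lid 41 mm; about 0.18 kg. Hangs on two 7 mm trunnion pins along its y (tips at 36 mm). Origin: middle of the pin axis, z up; underside 45 mm below. Lift it by the round steel stud, 16 mm across, 14 to 49 mm above the origin. Swings on its pins, heavy end down; same after a half turn. Twin of round_1.
- oblong_1: Oblong bucket: 44 x 30 mm, oblong white lid 50 x 36 mm, long side along its x; about 0.18 kg. Hangs on two 7 mm trunnion pins along its y (tips at 36 mm). Origin: middle of the pin axis, z up; underside 45 mm below. Lift it by the round steel stud, 16 mm across, 14 to 49 mm above the origin. Swings on its pins, heavy end down; same after a half turn. Twin of oblong_2.
- oblong_2: Oblong bucket: 44 x 30 mm, oblong white lid 50 x 36 mm, long side along its x; about 0.18 kg. Hangs on two 7 mm trunnion pins along its y (tips at 36 mm). Origin: middle of the pin axis, z up; underside 45 mm below. Lift it by the round steel stud, 16 mm across, 14 to 49 mm above the origin. Swings on its pins, heavy end down; same after a half turn. Twin of oblong_1.
- slim_1: Slim bucket: tube 21 mm across, small round white lid 24 mm; about 0.12 kg. Hangs on two 7 mm trunnion pins along its y (tips at 36 mm). Origin: middle of the pin axis, z up; underside 45 mm below. Lift it by the round steel stud, 16 mm across, 14 to 49 mm above the origin. Swings on its pins, heavy end down; same after a half turn. Twin of slim_2.
- slim_2: Slim bucket: tube 21 mm across, small round white lid 24 mm; about 0.12 kg. Hangs on two 7 mm trunnion pins along its y (tips at 36 mm). Origin: middle of the pin axis, z up; underside 45 mm below. Lift it by the round steel stud, 16 mm across, 14 to 49 mm above the origin. Swings on its pins, heavy end down; same after a half turn. Twin of slim_1.
- saline: Bystander: clear plastic bottle with a foil seal, 77 x 49 mm, 130 mm high, standing behind the work. (Room: wall cabinets hang over the counter from 0.58 m ahead of the robot, their undersides 0.55 m up.) Origin in the middle of its underside. Loose; leave it alone.
- plasters: Bystander: small card box 70 x 45 x 32 mm, lying in front of the work. Origin in the middle of its underside. Loose; leave it alone.
Not all that is in view belongs to the job. Leave any pink look-alike of the round_2 alone.

How it is judged:
By the outcome, as a careful person would: the job done as asked, in the order asked, and still so for the second after the job is handed in, with the robot touching nothing.
It also fails if it takes over 120 s, if anything falls off the work surface, if the arm or the gripper's body presses on something with over 40 N, if the wrist force passes 120 N, or if a joint passes its speed limit or range.

## Robot

A 7-joint arm with a two-finger parallel gripper is mounted at the origin on a cart in front of the work surface, level with it; the furniture and walls round the work are solid. World frame = base frame: x ahead of the robot, y to its left, z up, the work surface at z = 0. Lengths are in m, angles in rad, forces in N, time in s.
With the tool pointing down it reaches from about 0.4 to 0.85 m from the base axis. Payload 4.5 kg.
Tool frame: the origin (TCP) lies on the centre line of the jaws, within the pads' length; the fingertips stand 11 mm ahead of it and the grasp point (between the pads) lies 8 mm behind it; z points along the fingers, y is the line along which they close (so a half turn about z gives the same grasp; the last joint's range is limited). The gripper opens to 85 mm and grips with 20 to 120 N. Pads are 22 mm wide; open, the fingers measure 114 mm over their backs; the gripper's body (76 mm by 85 mm) begins 54 mm behind the grasp point. The pads swing forward as they close: fully open they stand 13 mm farther back than shut.
Start: joints at [1.184, 0.689, -0.195, 1.565, 0.157, 0.902, -0.215], TCP at [0.255, -0.57, 0.203] pointing down, gripper open.
Joint ranges: [-3.01, 3.01], [-0.46, 2.08], [-1.47, 1.51], [0.13, 2.56], [-1, 4.14], [0.04, 2.09], [-2.66, 2.66]. Speed limits (rad/s): [2.57, 2.57, 3.14, 3.14, 3.14, 3.14, 3.14].

## Interface

Orientations are given as a unit quaternion [w, x, y, z].
In Python, from cell import robot gives the robot as it stands.
- The arm moves only by the tool arm_command, never from a script. Its argument "steps" is a list of rows, each a list of 3 entries, a list of its own where there are three numbers: the shift along the world's x, y, z normalised to -1 to 1, where 1 is 0.4 m, then the turn about the world's z normalised to -1 to 1, where 1 is 180 degrees, then the opening, from 0 (shut) to 1 (fully open). A call has 1 to 12 rows; each row shifts and turns the commanded pose from where the row before left it; what a row does not reach is not made up. A row lasts 1/10 s, in which the tool goes at most 50 mm and 8.59 degrees, less where a joint would pass 70% of its speed; a pose out of reach is approached as far as the arm can. A call with a number of a shift or a turn outside -1 to 1 is refused whole. A call with a gripper value outside its range is refused whole. The fingers move at their own pace and stop on an object; "grip_force" is the grip in N (left out, the last holds). Time passes only in rows, so rows that do not move let the fingers close. It gives the time, the measured TCP pose, the force, the opening and the grip force at its end, in the units of the state.
- robot.sense(): the state, without advancing time (a new reading comes with each control period).
- robot.grab_frame(name): name is "scene" or "top" or "wrist"; returns the picture (480x640x3 uint8, blue, green, red); there is no depth.
- robot.camera_model(name): a dict with "intrinsics" (3x3 intrinsics, pixels), "R" (3x3) and "t" (3): a world point X has camera coordinates R X + t. Camera axes: x right, y down, z forward; pixel columns grow to the right and rows downward; lengths in m; the calibration is good to about 2 mm. A picture is of the moment at which its call begins: read the wrist's pose just before it. camera_model takes no time and is no camera call; for the wrist camera it gives the pose at the moment of the call.
- robot.hand_in(): hands the job in; it is judged then, once.
Trained networks look in the newest picture that a camera, given by its name, has taken for a name from the list of things; names that differ only in an ending like _2 or _b are one class to them, and where a whole thing is asked for, a point or a joint stands for the part that bears it (a point fixed in the world has none). Each returns a list of dicts, best first, with "p" (0 to 1); they miss things now and then, are a little off and sometimes report something else, mostly with a low value. They report only what shows in the picture. A call takes as long as a camera call. They do not tell look-alikes from the thing itself.
- robot.trace(camera, name): "region" (480x640 bool, what is visible of it) and "at" ([column, row] in pixels, amid what is visible of it).
The state is a dict: "time_s": time; "joint_pos": joint angles; "joint_velocities": joint speeds; "effort": joint torques, N m; "position": TCP position; "eef_rot": TCP orientation; "wrist_force": force on the tool from outside, world axes, zero at the start; "ft_torque": the same for the moment, N m; "grip_width": opening from 0.0 (shut) to 1.0 (fully open); "grip_force": force on a finger pad.
Only numpy, scipy, OpenCV 4.12 (cv2) and the standard library are available. Lean on these libraries where they do the work, as an engineer would, in place of code of your own. Each camera call takes 0.05 s, during which the arm holds its last target. There are 200 camera calls.

## Working session

There is one attempt and no reset: what is moved stays moved. The work goes in short steps, Python scripts to look and compute and a tool call to move; the robot and the scene stay as the last step left them, time stands still between calls to the robot, and variables do not carry over. Pictures are saved under pics/ and viewed, at most 14 in all, crops included, and the job is handed in when it is done.

Besides the shell and the picture viewer there is one more tool, called after ">>>" by a JSON object that holds its "fn" and its "kwargs", one argument or row to a line. arm_command: Moves the arm, as the interface text tells. Its arguments: {"type":"object","properties":{"steps":{"type":"array","items":{"type":"array"}},"grip_force":{"type":"number"}},"required":["steps"]}

```bash
mkdir -p pics
python3 - <<'E'
from cell import robot
import cv2
for n in ("top","scene"):
    cv2.imwrite(f"pics/{n}0.png",robot.grab_frame(n))
    m=robot.camera_model(n); print(n,m)
s=robot.sense(); print(s)
E
```

```text
top {'intrinsics': array([[501.96679143,   0.        , 311.76215799],
       [  0.        , 501.96679143, 237.40640868],
       [  0.        ,   0.        ,   1.        ]]), 'R': array([[-0.0158854 , -0.99963609,  0.02180238],
       [-0.9906414 ,  0.01277865, -0.13589086],
       [ 0.1355628 , -0.02375702, -0.99048389]]), 't': array([0.06083996, 0.51622824, 1.00431649])}
scene {'intrinsics': array([[562.52099875,   0.        , 312.66477408],
       [  0.        , 562.52099875, 246.58515042],
       [  0.        ,   0.        ,   1.        ]]), 'R': array([[-0.65589992, -0.75483014, -0.00517241],
       [-0.42725671,  0.37689074, -0.82183032],
       [ 0.62229173, -0.53682849, -0.56970885]]), 't': array([0.39381478, 0.24750559, 0.87465614])}
{'time_s': 0.1, 'joint_pos': array([ 1.1838131 ,  0.68990026, -0.19453842,  1.56624939,  0.15726182,
        0.90244862, -0.21510266]), 'joint_velocities': array([-0.00060051, -0.00104067, -0.00124006, -0.00349304,  0.00028681,
       -0.00092738, -0.00049385]), 'effort': array([-4.10550681e-03, -5.40604234e+01, -1.27193727e+00, -1.58985597e+01,
        9.31295799e-03,  4.33041423e-03, -4.45023534e-05]), 'position': array([ 0.25502266, -0.56992494,  0.20176212]), 'eef_rot': array([-7.83529351e-04,  9.77942068e-01,  2.08874739e-01, -2.03286523e-04]), 'wrist_force': array([-0.12983672, -0.39800198,  0.51762964]), 'ft_torque': array([-1.32971671e-02,  4.80057066e-05, -4.24227084e-02]), 'grip_force': 0.0, 'grip_width': 1.0014376774082938}
```

View pics/top0.png

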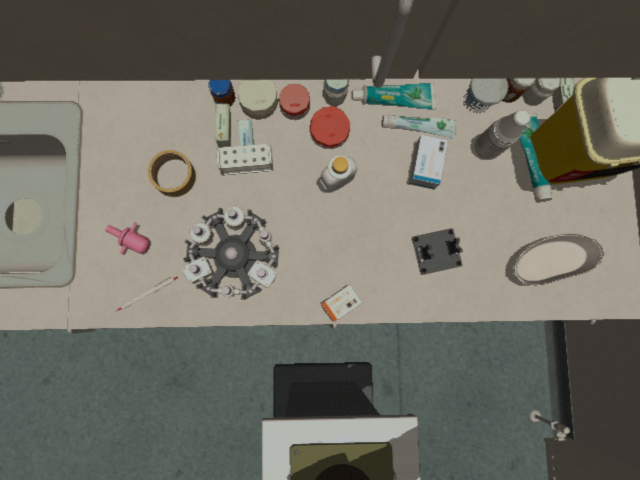

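View pics/scene0.png

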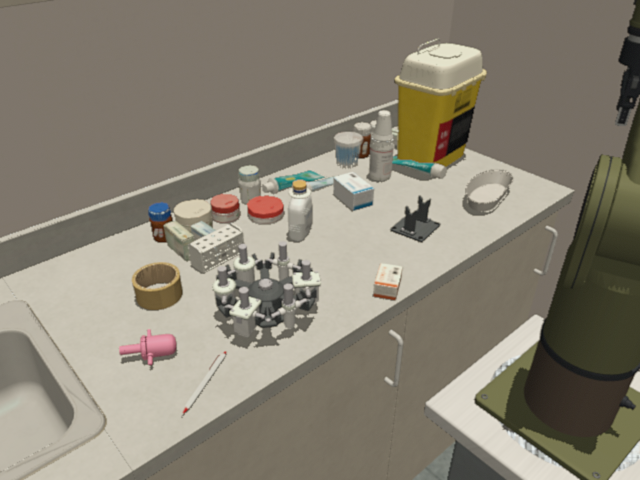

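The top view shows the rotor at about (232,253). Clockwise from the top the buckets are round (233,215), slim (266,236), oblong (262,273), slim (229,292), oblong (197,270) and round (201,232). The stand is at (438,252). The pink look-alike is at (130,238), the bottle at (338,172) and the card box at (341,302).

```bash
cat > h.py <<'E'
from cell import robot
import numpy as np, cv2
def ray(cam,uv,z,m=None):
    m=m or robot.camera_model(cam); R,t=m["R"],m["t"]
    d=R.T@np.linalg.solve(m["intrinsics"],[uv[0],uv[1],1.0]); c=-R.T@t
    return c+d*(z-c[2])/d[2]
def proj(m,X):
    p=m["intrinsics"]@(m["R"]@np.asarray(X,float)+m["t"]); return p[:2]/p[2]
E
python3 - <<'E'
from h import *
im=cv2.imread("pics/top0.png")
a=cv2.resize(im[200:305,175:290],None,fx=5.2,fy=5.2,interpolation=cv2.INTER_CUBIC); cv2.imwrite("pics/rot.png",a); print(a.shape)
for n in ["rotor","bench_stand","round_1","oblong_1","slim_1","saline","plasters"]:
    for d in robot.trace("top",n):
        r=d["region"]; ys,xs=np.nonzero(r)
        print(n,round(d["p"],2),d["at"],r.sum(),[xs.min(),xs.max(),ys.min(),ys.max()],cv2.minAreaRect(np.c_[xs,ys].astype(np.float32)),ray("top",d["at"],.07).round(3))
E
```

```text
(546, 598, 3)
rotor 0.66 [233.2, 254.6] 3121 [np.int64(183), np.int64(278), np.int64(209), np.int64(298)] ((230.5709991455078, 253.97044372558594), (94.2244644165039, 88.41068267822266), 3.945185899734497) [0.48  0.211 0.07 ]
rotor 0.24 [232.9, 217.9] 387 [np.int64(218), np.int64(251), np.int64(207), np.int64(226)] ((234.3355712890625, 216.2349090576172), (29.328502655029297, 18.842334747314453), 34.99202346801758) [0.554 0.212 0.07 ]
rotor 0.18 [437.5, 251.4] 1695 [np.int64(412), np.int64(461), np.int64(229), np.int64(273)] ((437.51123046875, 250.38201904296875), (40.09994888305664, 45.946292877197266), 77.00537872314453) [ 0.481 -0.197  0.07 ]
bench_stand 0.76 [437.8, 250.1] 1716 [np.int64(413), np.int64(461), np.int64(228), np.int64(274)] ((438.0645751953125, 250.94659423828125), (39.50032043457031, 46.17115020751953), 77.00537872314453) [ 0.483 -0.198  0.07 ]
round_1 0.88 [203.2, 231.1] 428 [np.int64(189), np.int64(212), np.int64(218), np.int64(247)] ((200.00001525878906, 232.50001525878906), (26.36665916442871, 23.392976760864258), 82.40535736083984) [0.528 0.27  0.07 ]
round_1 
[... 946 characters left out ...]
134887695), 17.35402488708496) [0.418 0.219 0.07 ]
slim_1 0.5 [261.9, 234.1] 191 [np.int64(258), np.int64(272), np.int64(223), np.int64(250)] ((264.41033935546875, 237.02415466308594), (29.48114585876465, 10.712867736816406), 48.366458892822266) [0.52  0.154 0.07 ]
saline 0.74 [338.1, 173.3] 964 [np.int64(320), np.int64(356), np.int64(155), np.int64(191)] ((336.6839599609375, 171.6010284423828), (29.656404495239258, 40.59760284423828), 59.74356460571289) [ 0.643 -0.001  0.07 ]
plasters 0.65 [342.1, 301.7] 746 [np.int64(322), np.int64(360), np.int64(286), np.int64(320)] ((340.8076477050781, 302.96148681640625), (21.910654067993164, 34.66876220703125), 56.30992889404297) [ 0.384 -0.003  0.07 ]
```

View pics/rot.png

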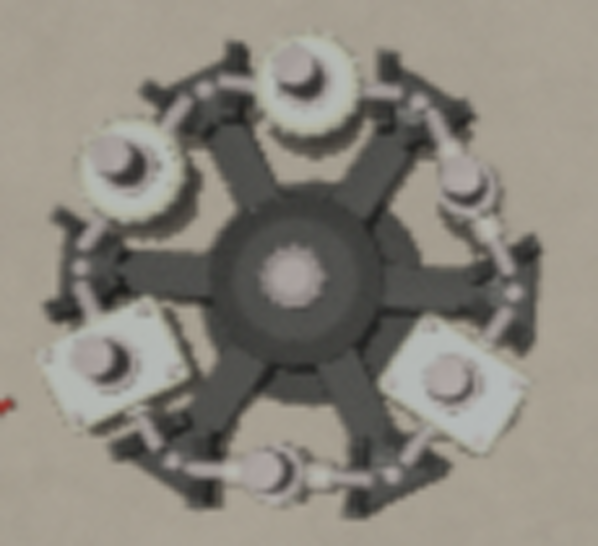

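Enlarged crop: stud tops at round A (297,66), slim B (465,175), oblong C (450,376), slim D (267,472), oblong E (97,354) and round F (118,158), with the hub at (292,275). I'll fit the rotor pose from these.

Run:
```python
from h import *
from scipy.optimize import least_squares
im=cv2.imread("pics/top0.png")
cv2.imwrite("pics/stand.png",cv2.resize(im[220:285,400:475],None,fx=7,fy=7,interpolation=cv2.INTER_CUBIC))
px=dict(A=(297,66),F=(118,158),E=(97,354),D=(267,472),C=(450,376),B=(465,175))
m=robot.camera_model("top")
P=np.array([ray("top",np.array(px[k])/5.2+[175,200]-.4,.107,m)[:2] for k in "AFEDCB"])
print(P.round(4), "hub",ray("top",np.array((292,275))/5.2+[175,200]-.4,.07,m))
th=np.arange(6)*np.pi/3
f=lambda p:(p[:2]+.075*np.c_[np.cos(th+p[2]),np.sin(th+p[2])]-P).ravel()
s=least_squares(f,[.48,.21,0]); print(s.x, np.degrees(s.x[2])); print((f(s.x).reshape(-1,2)*1000).round(1))
X=P.mean(0);print(np.linalg.norm(P-X,axis=1))
```

```text
[[0.5581 0.2089]
 [0.5243 0.2745]
 [0.452  0.2811]
 [0.4082 0.2189]
 [0.4422 0.1525]
 [0.5164 0.1468]] hub [0.48409617 0.21540853 0.07      ]
[ 0.48353579  0.21378177 -0.07084946] -4.059374802075792
[[ 0.3 -0.4]
 [ 1.2  1.4]
 [-1.3  0.2]
 [ 0.5  0.2]
 [-0.6 -0.8]
 [-0.  -0.4]]
[0.07468506 0.07317527 0.07429396 0.07547907 0.07395757 0.07461402]
```

View pics/stand.png

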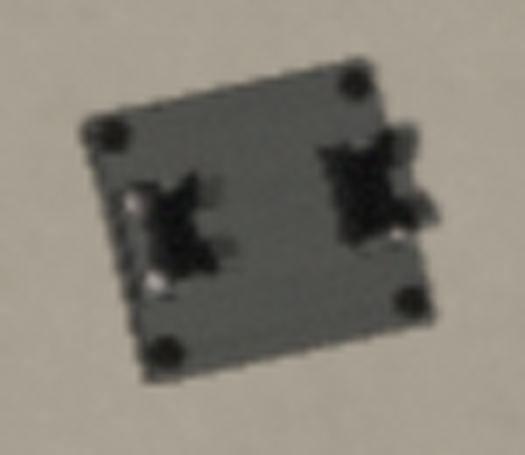

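The stand crop shows plate corners at (85,120), (367,60), (432,320) and (147,380), and cheeks near (180,225) and (375,185).

Run:
```python
from h import *
m=robot.camera_model("top")
w=lambda p,z:ray("top",np.array(p)/7+[400,220]-.4,z,m)[:2]
Q=np.array([w(p,.006) for p in[(85,120),(367,60),(432,320),(147,380)]])
print(Q.round(4),Q.mean(0)); ey=(Q[0]-Q[1]+Q[3]-Q[2])/2; ex=(Q[0]-Q[3]+Q[1]-Q[2])/2
print(np.linalg.norm(ey),np.linalg.norm(ex),"yaw",np.degrees(np.arctan2(-ey[0],ey[1])),np.degrees(np.arctan2(ex[1],ex[0])))
print(w((180,225),.058),w((375,185),.058),(w((180,225),.058)+w((375,185),.058))/2)
s=robot.sense();
from scipy.spatial.transform import Rotation as R
q=s["eef_rot"]; M=R.from_quat(q[[1,2,3,0]]).as_matrix(); print(M.round(3)); print("tool y dir deg",np.degrees(np.arctan2(M[1,1],M[0,1])))
for k,i in zip("AFEDCB",range(6)):
  a=np.radians(-4.06+60*i); print(k,(np.array([.4835,.2138])+.075*np.array([np.cos(a),np.sin(a)])).round(4),"tangent",-4.06+60*i+90)
```

```text
[[ 0.5196 -0.161 ]
 [ 0.5371 -0.2486]
 [ 0.457  -0.2642]
 [ 0.4401 -0.1764]] [ 0.48845287 -0.21254358]
0.08936784041832252 0.08129475577361242 yaw 11.087693891242152 10.971563369924512
[ 0.48158391 -0.17551646] [ 0.49247321 -0.23291216] [ 0.48702856 -0.20421431]
[[ 0.913  0.408 -0.   ]
 [ 0.408 -0.913  0.   ]
 [ 0.    -0.    -1.   ]]
tool y dir deg -65.89151542923666
A [0.5583 0.2085] tangent 85.94
F [0.5255 0.2759] tangent 145.94
E [0.4507 0.2812] tangent 205.94
D [0.4087 0.2191] tangent 265.94
C [0.4415 0.1517] tangent 325.94
B [0.5163 0.1464] tangent 385.94
```

>>> {"fn": "arm_command", "kwargs": {
  "steps": [
    [[0.05,0.1,0.025],-0.036,0.5],
    [[0.05,0.1,0.025],-0.036,0.5],
    [[0.05,0.1,0.025],0,0.5],
    [[0.05,0.1,0.025],0,0.5],
    [[0.05,0.1,0.025],0,0.5],
    [[0.05,0.1,0.025],0,0.5],
    [[0.05,0.1,0.025],0,0.5],
    [[0.05,0.1,0.025],0,0.5],
    [[0.05,0.1,0.025],0,0.5],
    [[0,0,0],0,0.5]
  ]
}}

```text
time_s: 1.45
position: [0.4399, -0.2034, 0.2942]
eef_rot: [-0.001, 0.995, 0.103, 0.003]
wrist_force: [-0.0, -1.0, -0.6]
grip_width: 0.499
grip_force: 0.0
```

```bash
cat >> h.py <<'E'
from scipy.spatial.transform import Rotation
def st():
    s=robot.sense(); q=np.array(s["eef_rot"]); M=Rotation.from_quat(q[[1,2,3,0]]).as_matrix()
    print("t",round(s["time_s"],2),"pos",s["position"].round(4),"ydir",np.degrees(np.arctan2(M[1,1],M[0,1])).round(1),"tilt",M[:,2].round(3),"F",s["wrist_force"].round(1),"grip",round(s["grip_width"],3),round(s["grip_force"],1),"j",s["joint_pos"].round(2)); return s
def look(name):
    m=robot.camera_model("wrist"); im=robot.grab_frame("wrist"); cv2.imwrite(f"pics/{name}.png",im); np.save(f"pics/{name}.npy",m,allow_pickle=True); return m,im
E
python3 - <<'E'
from h import *
st(); m,_=look("w1"); print(m)
print(proj(m,[.4885,-.2125,.0]),proj(m,[.4885,-.2125,.07]))
E
```

```text
t 1.45 pos [ 0.4399 -0.2034  0.2942] ydir -78.1 tilt [ 0.006  0.003 -1.   ] F [-0.  -1.  -0.6] grip 0.499 0.0 j [ 0.45  0.38 -0.16  1.85  0.07  0.91 -1.1 ]
{'intrinsics': array([[346.16638942,   0.        , 316.45557157],
       [  0.        , 346.16638942, 234.01939219],
       [  0.        ,   0.        ,   1.        ]]), 'R': array([[ 0.20582217, -0.97858731, -0.00202887],
       [-0.92706794, -0.19564933,  0.31979115],
       [-0.31334051, -0.0639392 , -0.94748589]]), 't': array([-0.28904374,  0.29868188,  0.59217687])}
[331.32865263 147.90521219] [333.75449292 153.17894495]
```

View pics/w1.png

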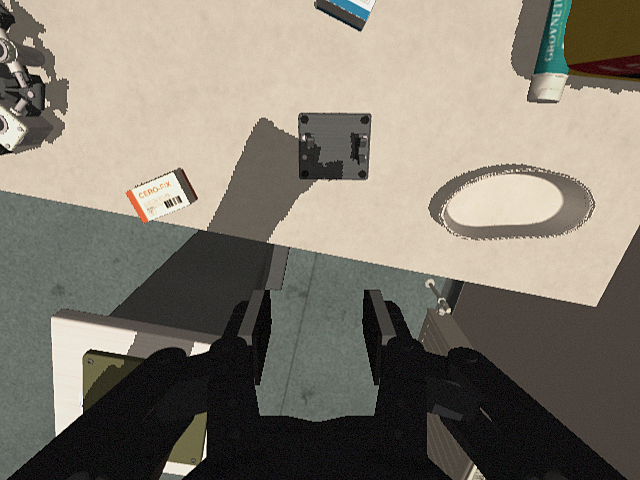

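Run:
```python
from h import *
m=np.load("pics/w1.npy",allow_pickle=True).item(); im=cv2.imread("pics/w1.png")
a=im[100:195,285:385]; a=cv2.convertScaleAbs(a,alpha=1.8,beta=10); cv2.imwrite("pics/w1z.png",cv2.resize(a,None,fx=6,fy=6,interpolation=cv2.INTER_CUBIC))
Q=np.array([ray("wrist",p,.006,m)[:2] for p in[(298.7,113),(371,113),(369.5,180.5),(299.7,180)]]); print(Q.round(4),Q.mean(0),np.linalg.norm(Q[0]-Q[1]),np.linalg.norm(Q[1]-Q[2]))
for d in robot.trace("wrist","bench_stand")[:2]:
  ys,xs=np.nonzero(d["region"]); print(d["p"],d["at"],cv2.minAreaRect(np.c_[xs,ys].astype(np.float32)))
```

```text
[[ 0.522  -0.1629]
 [ 0.5407 -0.2514]
 [ 0.4582 -0.2711]
 [ 0.4397 -0.1801]] [ 0.49015678 -0.2163725 ] 0.09047824817243526 0.08475276903580982
0.72 [334.1, 147.0] ((334.5, 145.5), (67.0, 73.0), 90.0)
```

View pics/w1z.png

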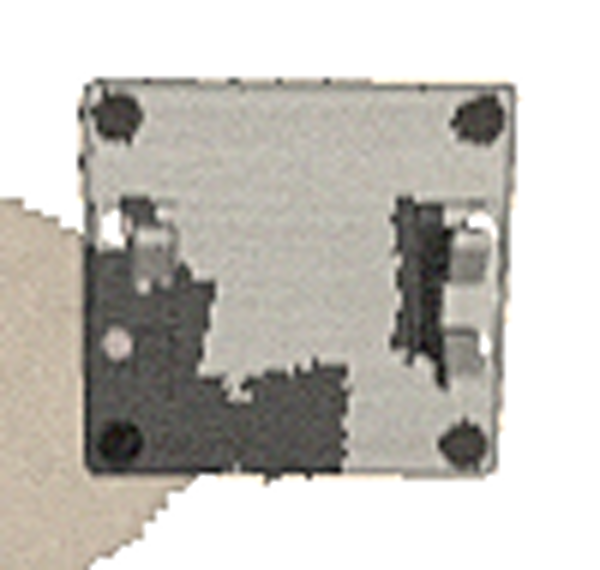

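The wrist crop shows the plate centred near (295,277) in the zoom, which puts the stand at about (0.489, -0.214) with yaw about 11.5°. That agrees with the top view within a few mm, and the slot flare covers the difference. Next I'll go to oblong E.

>>> {"fn": "arm_command", "kwargs": {
  "steps": [
    [[0.0025,0.101,0],0.0477,0.42],
    [[0.0025,0.101,0],0.0477,0.42],
    [[0.0025,0.101,0],0.0477,0.42],
    [[0.0025,0.101,0],0.0477,0.42],
    [[0.0025,0.101,0],0.0477,0.42],
    [[0.0025,0.101,0],0.0477,0.42],
    [[0.0025,0.101,0],0.0477,0.42],
    [[0.0025,0.101,0],0.0477,0.42],
    [[0.0025,0.101,0],0.0477,0.42],
    [[0.0025,0.101,-0.05],0.0477,0.42],
    [[0.0025,0.101,-0.05],0.0477,0.42],
    [[0,0.1,-0.05],0.0477,0.42]
  ]
}}

```text
time_s: 2.75
position: [0.4477, 0.2732, 0.2313]
eef_rot: [0.001, 0.542, 0.84, -0.0]
wrist_force: [0.8, -0.7, 0.5]
grip_width: 0.42
grip_force: 0.0
```

>>> {"fn": "arm_command", "kwargs": {
  "steps": [
    [[0,0,0],0,0.42],
    [[0,0,0],0,0.42]
  ]
}}

```text
time_s: 2.95
position: [0.4466, 0.2725, 0.2314]
eef_rot: [-0.0, 0.544, 0.839, -0.001]
wrist_force: [-0.6, -0.9, 0.1]
grip_width: 0.42
grip_force: 0.0
```

Run:
```python
from h import *
st()
```

```text
t 2.95 pos [0.4466 0.2725 0.2314] ydir 24.1 tilt [-0.002 -0.002 -1.   ] F [-0.6 -0.9  0.1] grip 0.42 0.0 j [-0.24  0.58 -0.64  1.82  0.43  0.89 -0.66]
```

>>> {"fn": "arm_command", "kwargs": {
  "steps": [
    [[0.0125,0.022,0],0.0105,0.42],
    [[0,0,-0.1],0,0.42],
    [[0,0,-0.1],0,0.42],
    [[0,0,-0.03],0,0.42],
    [[0,0,0],0,0.42]
  ]
}}

```text
time_s: 3.45
position: [0.4515, 0.2811, 0.1397]
eef_rot: [-0.0, 0.53, 0.848, -0.001]
wrist_force: [0.4, 0.2, 0.7]
grip_width: 0.42
grip_force: 0.0
```

Run:
```python
from h import *
st(); m,im=look("w2"); s=robot.grab_frame("scene"); cv2.imwrite("pics/s2.png",cv2.resize(s[200:400,120:400],None,fx=2.5,fy=2.5))
```

```text
t 3.45 pos [0.4515 0.2811 0.1397] ydir 26.0 tilt [-0.002 -0.002 -1.   ] F [0.4 0.2 0.7] grip 0.42 0.0 j [-0.31  0.71 -0.56  1.9   0.57  0.7  -0.75]
```

View pics/w2.png

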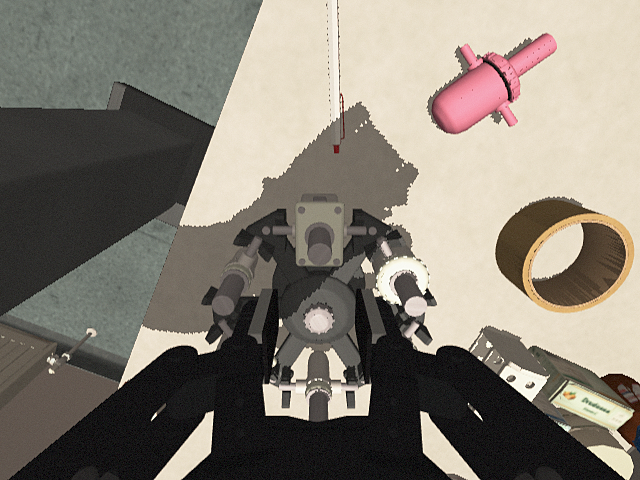

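The wrist view shows oblong E's stud at (319,250), centred between the fingers at columns 262 and 372. Both neighbours are clear of the fingers. I'll go down and grip.

>>> {"fn": "arm_command", "kwargs": {
  "steps": [
    [[0,0,-0.07],0,0.42],
    [[0,0,-0.064],0,0.42],
    [[0,0,0],0,0.42],
    [[0,0,0],0,0],
    [[0,0,0],0,0],
    [[0,0,0],0,0],
    [[0,0,0],0,0],
    [[0,0,0],0,0]
  ],
  "grip_force": 60
}}

```text
time_s: 4.35
position: [0.4516, 0.2829, 0.0874]
eef_rot: [0.0, 0.529, 0.848, 0.0]
wrist_force: [-1.0, -0.1, 0.4]
grip_width: 0.003
grip_force: 0.0
```

Run:
```python
from h import *
st()
```

```text
t 4.35 pos [0.4516 0.2829 0.0874] ydir 26.1 tilt [ 0.001  0.001 -1.   ] F [-1.  -0.1  0.4] grip 0.003 0.0 j [-0.35  0.78 -0.49  1.94  0.65  0.58 -0.82]
```

The gripper closed on nothing, so I'll look.

Run:
```python
from h import *
m,im=look("w3"); print(proj(m,[.4515,.2812,.107]),proj(m,[.4516,.2829,.0874]))
s=robot.grab_frame("scene"); 
cv2.imwrite("pics/w3c.png",np.hstack([cv2.resize(im[180:420,200:440],(400,400)),cv2.resize(s[220:370,180:330],(400,400))]))
```

```text
[313.2026454  298.08809816] [315.00752255 277.6517673 ]
```

View pics/w3c.png

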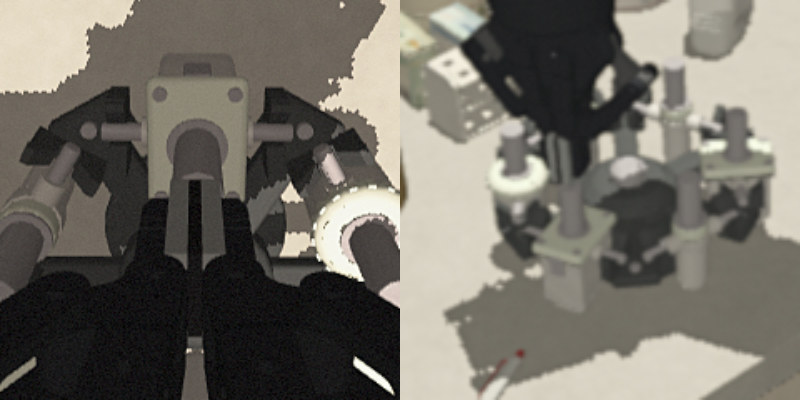

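Run:
```python
from h import *
m2=np.load("pics/w2.npy",allow_pickle=True).item(); m3=np.load("pics/w3.npy",allow_pickle=True).item(); ms=robot.camera_model("scene")
print("stud top from w2",ray("wrist",(318,258),.107,m2), "E pred in w2",proj(m2,[.4515,.2812,.107]),"hub pred",proj(m2,[.4835,.2138,.07]))
def tri(ma,a,mb,b):
    Pa=ma["intrinsics"]@np.c_[ma["R"],ma["t"]]; Pb=mb["intrinsics"]@np.c_[mb["R"],mb["t"]]
    X=cv2.triangulatePoints(Pa,Pb,np.array(a,float).reshape(2,1),np.array(b,float).reshape(2,1)); return (X[:3]/X[3]).ravel()
print("tip",tri(m3,(314,288),ms,(239.2,291)))
for p in ([.4515,.2812,.107],[.4515,.2829,.0764],[.4515,.2829,.0874],[.4515,.2829,.12]): print(p,"scene",proj(ms,p),"w3",proj(m3,p))
for k in (-.011,.011):
  o=np.array([.4515,.2829,.0764])+k*np.array([-np.sin(np.radians(26)),np.cos(np.radians(26)),0]); print("edge",k,proj(m3,o))
im=cv2.imread("pics/w2.png"); cv2.imwrite("pics/w2c.png",cv2.resize(im[180:420,200:440],(600,600),interpolation=cv2.INTER_CUBIC))
```

```text
stud top from w2 [0.45399547 0.2798208  0.107     ] E pred in w2 [315.41879844 254.59736317] hub pred [314.73990096 322.83019557]
tip [0.44832802 0.29178256 0.11294351]
[0.4515, 0.2812, 0.107] scene [244.03506382 289.8871476 ] w3 [313.2026454  298.08809816]
[0.4515, 0.2829, 0.0764] scene [244.55681177 304.24972808] w3 [314.90228324 269.06692173]
[0.4515, 0.2829, 0.0874] scene [244.07584347 299.29784847] w3 [314.84229996 277.57874061]
[0.4515, 0.2829, 0.12] scene [242.61257625 284.23256657] w3 [314.61798798 309.40933027]
edge -0.011 [314.9025464  286.24833186]
edge 0.011 [314.90201043 251.25559339]
```

View pics/w2c.png

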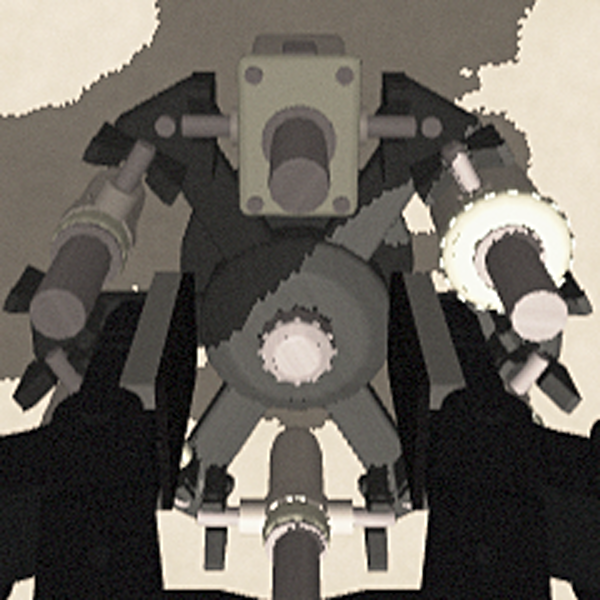

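Run:
```python
from h import *
m2=np.load("pics/w2.npy",allow_pickle=True).item()
y=np.array([np.cos(np.radians(26)),np.sin(np.radians(26)),0]); o=np.array([-y[1],y[0],0])
for z in (.129,.15,.16,.165,.17,.175): 
  c=np.array([.4515,.2811,z])+.011*o; print(z,proj(m2,c+.018*y),proj(m2,c-.018*y))
m=robot.camera_model("wrist"); s=st(); print("cam",-m["R"].T@m["t"])
```

```text
0.129 [347.12022132 251.64881954] [283.15701004 251.58383695]
0.15 [350.51099521 267.22167161] [279.29251839 267.14314065]
0.16 [352.41151194 275.95019993] [277.12662118 275.86352497]
0.165 [353.44556776 280.69932175] [275.94821522 280.6080497 ]
0.17 [354.54225598 285.73609628] [274.69846536 285.63982087]
0.175 [355.70744478 291.08747425] [273.37069031 290.9857388 ]
t 4.45 pos [0.4515 0.2828 0.0871] ydir 26.1 tilt [ 0.  0. -1.] F [ 0.5 -0.1  0.2] grip -0.002 0.0 j [-0.35  0.78 -0.49  1.94  0.65  0.58 -0.82]
cam [0.41520496 0.35825289 0.25744317]
```

The wrist and scene views agree that the shut fingertips are about 26 mm above the reported TCP height, so the jaws closed just over the stud top. I'll reopen and go lower in small steps, watching the force.

>>> {"fn": "arm_command", "kwargs": {
  "steps": [
    [[0,0,0],0,0.42],
    [[0,0,0],0,0.42],
    [[0,-0.004,0],0,0.42],
    [[0,0,0],0,0.42]
  ]
}}

```text
time_s: 4.85
position: [0.4513, 0.2807, 0.0868]
eef_rot: [0.0, 0.529, 0.848, -0.0]
wrist_force: [-0.1, -1.2, -0.3]
grip_width: 0.421
grip_force: 0.0
```

>>> {"fn": "arm_command", "kwargs": {
  "steps": [
    [[0,0,-0.03],0,0.42],
    [[0,0,0],0,0.42]
  ]
}}

```text
time_s: 5.05
position: [0.4506, 0.2803, 0.0735]
eef_rot: [-0.0, 0.529, 0.848, -0.001]
wrist_force: [0.7, -0.9, 0.4]
grip_width: 0.424
grip_force: 0.0
```

Run:
```python
from h import *
st(); m,im=look("w4"); cv2.imwrite("pics/w4c.png",cv2.resize(im[180:420,200:440],(600,600),interpolation=cv2.INTER_CUBIC))
```

```text
t 5.05 pos [0.4506 0.2803 0.0735] ydir 26.1 tilt [-0.002 -0.002 -1.   ] F [ 0.7 -0.9  0.4] grip 0.424 0.0 j [-0.36  0.8  -0.47  1.95  0.67  0.55 -0.84]
```

View pics/w4c.png

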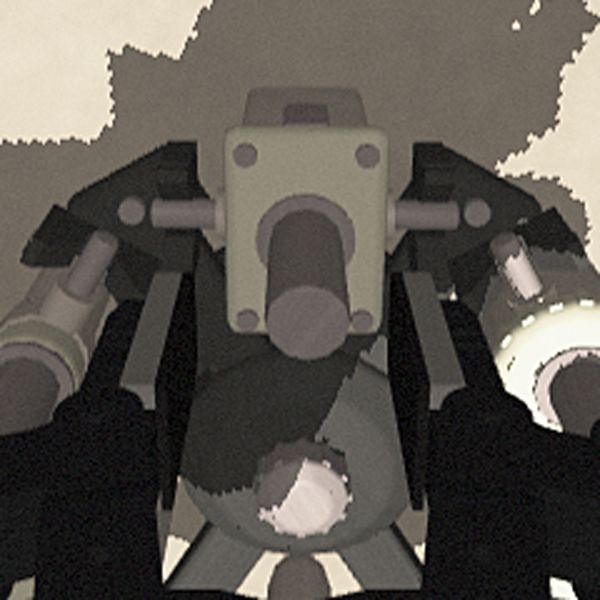

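The stud is about 3 mm right of the jaw centre, and the fingertips are level with its top. I'll centre and go down.

>>> {"fn": "arm_command", "kwargs": {
  "steps": [
    [[0.006,0.003,-0.03],0,0.42],
    [[0,0,0],0,0.42]
  ]
}}

```text
time_s: 5.3
position: [0.4535, 0.2819, 0.0615]
eef_rot: [-0.0, 0.529, 0.848, -0.001]
wrist_force: [-0.9, -0.8, 0.0]
grip_width: 0.419
grip_force: 0.0
```

>>> {"fn": "arm_command", "kwargs": {
  "steps": [
    [[0,0,-0.02],0,0.42],
    [[0,0,0],0,0.42]
  ]
}}

```text
time_s: 5.5
position: [0.4532, 0.2819, 0.0539]
eef_rot: [-0.0, 0.529, 0.848, -0.001]
wrist_force: [0.0, -0.3, -0.7]
grip_width: 0.421
grip_force: 0.0
```

>>> {"fn": "arm_command", "kwargs": {
  "steps": [
    [[0,0,0],0,0],
    [[0,0,0],0,0],
    [[0,0,0],0,0],
    [[0,0,0],0,0]
  ]
}}

```text
time_s: 5.9
position: [0.4538, 0.2824, 0.0551]
eef_rot: [0.0, 0.529, 0.848, 0.0]
wrist_force: [-0.6, 0.0, -0.3]
grip_width: 0.163
grip_force: 58.5
```

Gripped (width 0.163, 58 N). I'll lift and carry it to the stand.

>>> {"fn": "arm_command", "kwargs": {
  "steps": [
    [[0,0,0.02],0,0],
    [[0,0,0.05],0,0],
    [[0,0,0.08],0,0],
    [[0,0,0.1],0,0],
    [[0,0,0.1],0,0],
    [[0,0,0.05],0,0],
    [[0,0,0],0,0]
  ]
}}

```text
time_s: 6.6
position: [0.4551, 0.2838, 0.2182]
eef_rot: [0.001, 0.529, 0.848, 0.003]
wrist_force: [0.6, 0.5, -2.3]
grip_width: 0.162
grip_force: 58.7
```

Run:
```python
from h import *
st(); m,im=look("w5"); s=robot.grab_frame("scene")
cv2.imwrite("pics/w5c.png",np.hstack([cv2.resize(im[180:420,200:440],(400,400)),cv2.resize(s[170:370,150:350],(400,400))]))
```

```text
t 6.6 pos [0.4551 0.2838 0.2182] ydir 26.1 tilt [ 0.005  0.004 -1.   ] F [ 0.6  0.5 -2.3] grip 0.162 58.7 j [-0.25  0.61 -0.65  1.81  0.47  0.88 -0.66]
```

View pics/w5c.png

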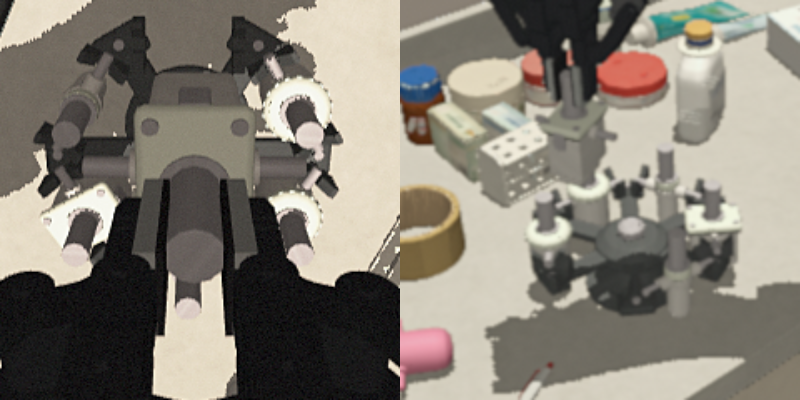

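Oblong E is lifted upright and clear of the rotor. I'll carry it to the stand.

>>> {"fn": "arm_command", "kwargs": {
  "steps": [
    [[0.007,-0.05,0],0.02,0],
    [[0.007,-0.1,0],0.042,0],
    [[0.007,-0.11,0],0.042,0],
    [[0.007,-0.11,0],0.042,0],
    [[0.007,-0.11,0],0.042,0],
    [[0.007,-0.11,0],0.042,0],
    [[0.007,-0.11,0],0.042,0],
    [[0.007,-0.11,0],0.042,0],
    [[0.007,-0.11,0],0.042,0],
    [[0.007,-0.11,0],0.042,0],
    [[0.007,-0.11,0],0.042,0],
    [[0.007,-0.1,0],0,0]
  ]
}}

```text
time_s: 7.9
position: [0.4855, -0.2162, 0.2125]
eef_rot: [-0.002, -0.134, 0.991, 0.001]
wrist_force: [1.1, -0.1, -2.9]
grip_width: 0.16
grip_force: 58.7
```

>>> {"fn": "arm_command", "kwargs": {
  "steps": [
    [[0,0,0],0,0],
    [[0,0,0],0,0]
  ]
}}

```text
time_s: 8.1
position: [0.4858, -0.2143, 0.2129]
eef_rot: [-0.002, -0.132, 0.991, 0.001]
wrist_force: [-0.1, 0.5, -2.0]
grip_width: 0.164
grip_force: 58.8
```

Run:
```python
from h import *
st(); m,im=look("w6"); cv2.imwrite("pics/w6c.png",im)
```

```text
t 8.1 pos [ 0.4858 -0.2143  0.2129] ydir 105.1 tilt [-0.003  0.002 -1.   ] F [-0.1  0.5 -2. ] grip 0.164 58.8 j [ 0.94  0.76 -1.09  1.81  0.76  1.07  1.4 ]
```

>>> {"fn": "arm_command", "kwargs": {
  "steps": [
    [[0.0075,0,-0.05],-0.02,0],
    [[0,0,-0.09],0,0],
    [[0,0,-0.09],0,0],
    [[0,0,-0.07],0,0],
    [[0,0,-0.02],0,0],
    [[0,0,0],0,0]
  ]
}}

```text
time_s: 8.75
position: [0.4898, -0.212, 0.0862]
eef_rot: [-0.001, -0.103, 0.995, 0.001]
wrist_force: [0.0, 0.1, -2.3]
grip_width: 0.167
grip_force: 58.8
```

Run:
```python
from h import *
st(); m,im=look("w7"); s=robot.grab_frame("scene")
cv2.imwrite("pics/w7c.png",np.hstack([cv2.resize(im[130:370,200:440],(400,400)),cv2.resize(s[150:250,370:470],(400,400),interpolation=cv2.INTER_CUBIC)]))
```

```text
t 8.75 pos [ 0.4898 -0.212   0.0862] ydir 101.8 tilt [-0.002  0.001 -1.   ] F [ 0.   0.1 -2.3] grip 0.167 58.8 j [ 0.84  0.91 -0.92  1.92  0.99  0.85  1.15]
```

View pics/w7c.png

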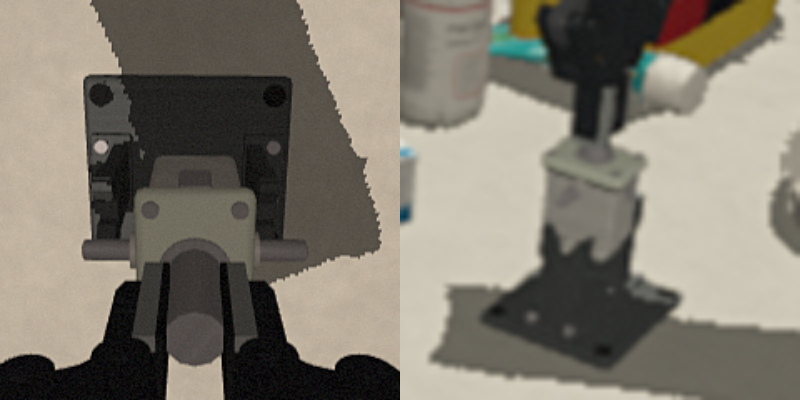

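The bucket is just above the stand, with its pins parallel to the slots and offset about 2 mm. I'll correct that, lower it in and release.

>>> {"fn": "arm_command", "kwargs": {
  "steps": [
    [[0,-0.006,-0.025],0,0],
    [[0,0,-0.025],0,0],
    [[0,0,-0.02],0,0],
    [[0,0,0],0,0]
  ]
}}

```text
time_s: 9.25
position: [0.4893, -0.2162, 0.0577]
eef_rot: [-0.001, -0.102, 0.995, 0.0]
wrist_force: [-0.4, -1.1, -2.9]
grip_width: 0.162
grip_force: 58.8
```

Run:
```python
from h import *
st()
```

```text
t 9.25 pos [ 0.4893 -0.2162  0.0577] ydir 101.7 tilt [-0.002  0.    -1.   ] F [-0.4 -1.1 -2.9] grip 0.162 58.8 j [ 0.82  0.95 -0.88  1.93  1.05  0.81  1.11]
```

>>> {"fn": "arm_command", "kwargs": {
  "steps": [
    [[0,0,-0.008],0,0],
    [[0,0,0],0,0],
    [[0,0,0],0,0.42],
    [[0,0,0],0,0.42],
    [[0,0,0],0,0.42],
    [[0,0,0.04],0,0.42],
    [[0,0,0.1],0,0.42],
    [[0,0,0.1],0,0.42],
    [[0,0,0.1],0,0.42]
  ]
}}

```text
time_s: 10.15
position: [0.4902, -0.2158, 0.1934]
eef_rot: [-0.0, -0.102, 0.995, 0.0]
wrist_force: [0.9, -0.7, 0.3]
grip_width: 0.422
grip_force: 0.0
```

Run:
```python
from h import *
st(); s=robot.grab_frame("scene")
cv2.imwrite("pics/s8.png",np.hstack([cv2.resize(s[150:250,370:470],(400,400),interpolation=cv2.INTER_CUBIC),cv2.resize(s[230:350,190:340],(500,400),interpolation=cv2.INTER_CUBIC)])[:,:800])
```

```text
t 10.15 pos [ 0.4902 -0.2158  0.1934] ydir 101.7 tilt [-0.  0. -1.] F [ 0.9 -0.7  0.3] grip 0.422 0.0 j [ 0.91  0.77 -1.04  1.82  0.78  1.03  1.32]
```

View pics/s8.png

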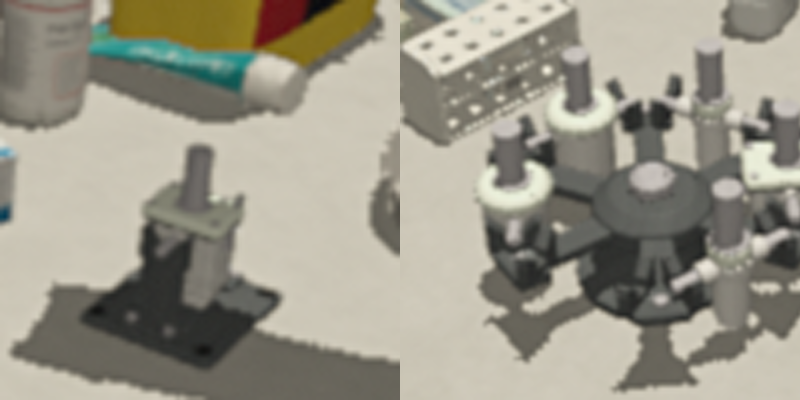

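Oblong E hangs in the stand with its pins in the slots, and the rotor place is free. Next is slim D.

>>> {"fn": "arm_command", "kwargs": {
  "steps": [
    [[-0.018,0.06,0],-0.02,0.42],
    [[-0.018,0.1,0],-0.02,0.42],
    [[-0.018,0.11,0],-0.02,0.42],
    [[-0.018,0.11,0],-0.027,0.42],
    [[-0.018,0.11,0],0,0.42],
    [[-0.018,0.11,0],0,0.42],
    [[-0.018,0.11,0],0,0.42],
    [[-0.018,0.11,0],0,0.42],
    [[-0.018,0.11,0],0,0.42],
    [[-0.02,0.1,0],0,0.42],
    [[-0.02,0.058,0],0,0.42],
    [[0,0,0],0,0.42]
  ]
}}

```text
time_s: 11.4
position: [0.4081, 0.2241, 0.1926]
eef_rot: [0.0, 0.031, 1.0, 0.002]
wrist_force: [-0.1, 0.0, -0.5]
grip_width: 0.424
grip_force: 0.0
```

Run:
```python
from h import *
st()
```

```text
t 11.4 pos [0.4081 0.2241 0.1926] ydir 86.4 tilt [ 0.001  0.004 -1.   ] F [-0.1  0.  -0.5] grip 0.424 0.0 j [-0.02  0.64 -0.93  2.02  0.7   0.83  0.15]
```

>>> {"fn": "arm_command", "kwargs": {
  "steps": [
    [[0.003,-0.008,-0.1],0,0.42],
    [[0,0,-0.1],0,0.42],
    [[0,0,-0.03],0,0.42],
    [[0,0,0],0,0.42]
  ]
}}

```text
time_s: 11.8
position: [0.4099, 0.214, 0.0981]
eef_rot: [-0.002, 0.035, 0.999, -0.002]
wrist_force: [0.4, 0.5, 0.8]
grip_width: 0.419
grip_force: 0.0
```

```bash
cat >> h.py <<'E'
def studs(im=None,save=None):
    m,im=look(save)
    for n in("round_1","oblong_1","slim_1"):
        for d in robot.trace("wrist",n):
            if d["p"]>.3: print(n,round(d["p"],2),d["at"],ray("wrist",d["at"],.07,m).round(3))
    return m
E
python3 - <<'E'
from h import *
s=st(); m,im=look("w9"); print("pred D",proj(m,[.4095,.2195,.107]),"pred lid",proj(m,[.4095,.2195,.072]))
for d in robot.trace("wrist","slim_1")[:3]:
    r=d["region"].astype(np.uint8); ys,xs=np.nonzero(r); print(d["p"],d["at"],[xs.min(),xs.max(),ys.min(),ys.max()])
    for v in range(ys.min(),ys.max()+1,6): c=np.nonzero(r[v])[0]; print(v,c.min(),c.max(),end=" | ") if len(c) else 0
    print()
E
```

```text
t 11.8 pos [0.4099 0.214  0.0981] ydir 86.0 tilt [-0.003 -0.003 -1.   ] F [0.4 0.5 0.8] grip 0.419 0.0 j [-0.12  0.77 -0.76  2.12  0.94  0.63 -0.05]
pred D [326.59452533 283.11210391] pred lid [325.1655597  257.05194349]
0.61 [326.3, 255.0] [np.int64(271), np.int64(380), np.int64(223), np.int64(298)]
223 322 330 | 229 314 336 | 235 312 338 | 241 310 341 | 247 274 358 | 253 271 380 | 259 295 356 | 265 310 342 | 271 313 340 | 277 313 341 | 283 314 342 | 289 315 341 | 295 319 337 |
```

>>> {"fn": "arm_command", "kwargs": {
  "steps": [
    [[0,0.015,0],0,0.42],
    [[0,0,-0.05],0,0.42],
    [[0,0,-0.04],0,0.42],
    [[0,0,-0.019],0,0.42],
    [[0,0,0],0,0.42],
    [[0,0,0],0,0],
    [[0,0,0],0,0],
    [[0,0,0],0,0],
    [[0,0,0],0,0]
  ]
}}

```text
time_s: 12.8
position: [0.4113, 0.2224, 0.0569]
eef_rot: [0.001, 0.035, 0.999, 0.001]
wrist_force: [-0.9, -0.1, 6.5]
grip_width: 0.162
grip_force: 58.7
```

Run:
```python
from h import *
st()
```

```text
t 12.8 pos [0.4113 0.2224 0.0569] ydir 86.0 tilt [ 0.001  0.001 -1.   ] F [-0.9 -0.1  6.5] grip 0.162 58.7 j [-0.19  0.83 -0.67  2.14  1.07  0.55 -0.17]
```

>>> {"fn": "arm_command", "kwargs": {
  "steps": [
    [[0,0,0.02],0,0],
    [[0,0,0.05],0,0],
    [[0,0,0.08],0,0],
    [[0,0,0.1],0,0],
    [[0,0,0.08],0,0],
    [[0.02,0.025,0],-0.047,0],
    [[0.02,0.025,0],-0.047,0],
    [[0.02,0.025,0],-0.047,0],
    [[0.02,0.025,0],-0.047,0],
    [[0.02,0.025,0],-0.047,0],
    [[0.005,0.024,0],-0.047,0],
    [[0,0,0],-0.047,0]
  ]
}}

```text
time_s: 14.0
position: [0.4524, 0.2833, 0.1885]
eef_rot: [-0.001, 0.526, 0.851, 0.001]
wrist_force: [0.2, -0.6, -1.3]
grip_width: 0.16
grip_force: 58.6
```

>>> {"fn": "arm_command", "kwargs": {
  "steps": [
    [[0,0,0],0,0],
    [[0,0,0],0,0]
  ]
}}

```text
time_s: 14.2
position: [0.4523, 0.2811, 0.1882]
eef_rot: [-0.0, 0.522, 0.853, -0.0]
wrist_force: [-0.1, -0.3, -1.7]
grip_width: 0.161
grip_force: 58.6
```

Run:
```python
from h import *
st()
```

```text
t 14.2 pos [0.4523 0.2811 0.1882] ydir 27.0 tilt [-0. -0. -1.] F [-0.1 -0.3 -1.7] grip 0.161 58.6 j [-0.28  0.64 -0.6   1.85  0.49  0.81 -0.66]
```

>>> {"fn": "arm_command", "kwargs": {
  "steps": [
    [[0.003,0.001,-0.06],-0.0055,0],
    [[0,0,-0.08],0,0],
    [[0,0,-0.08],0,0],
    [[0,0,-0.025],0,0],
    [[0,0,0],0,0]
  ]
}}

```text
time_s: 14.7
position: [0.4531, 0.2811, 0.0891]
eef_rot: [-0.001, 0.531, 0.848, -0.001]
wrist_force: [-0.0, -0.8, -1.7]
grip_width: 0.168
grip_force: 58.7
```

Run:
```python
from h import *
s=st(); m,im=look("w10"); p=s["position"]
print("place pins pred",[proj(m,[.4525+k*.036*.9,.2817+k*.036*.438,.058]).round(0) for k in(-1,1)])
for d in robot.trace("wrist","slim_1")[:3]:
    ys,xs=np.nonzero(d["region"]); print(d["p"],d["at"],[xs.min(),xs.max(),ys.min(),ys.max()])
```

```text
t 14.7 pos [0.4531 0.2811 0.0891] ydir 25.9 tilt [-0.003 -0.002 -1.   ] F [-0.  -0.8 -1.7] grip 0.168 58.7 j [-0.35  0.78 -0.48  1.93  0.63  0.59 -0.8 ]
place pins pred [array([258., 255.]), array([372., 255.])]
0.61 [317.2, 408.7] [np.int64(305), np.int64(329), np.int64(388), np.int64(421)]
0.58 [314.6, 283.4] [np.int64(250), np.int64(383), np.int64(240), np.int64(346)]
0.35 [289.9, 289.7] [np.int64(175), np.int64(460), np.int64(228), np.int64(400)]
```

>>> {"fn": "arm_command", "kwargs": {
  "steps": [
    [[0,0,-0.025],0,0],
    [[0,0,-0.03],0,0],
    [[0,0,-0.02],0,0],
    [[0,0,-0.006],0,0],
    [[0,0,0],0,0]
  ]
}}

```text
time_s: 15.3
position: [0.4535, 0.2816, 0.0574]
eef_rot: [-0.0, 0.531, 0.847, -0.001]
wrist_force: [-0.0, 0.3, -2.2]
grip_width: 0.161
grip_force: 59.1
```

>>> {"fn": "arm_command", "kwargs": {
  "steps": [
    [[0,0,0],0,0.42],
    [[0,0,0],0,0.42],
    [[0,0,0],0,0.42],
    [[0,0,0.04],0,0.42],
    [[0,0,0.1],0,0.42],
    [[0,0,0.1],0,0.42],
    [[0,0,0.08],0,0.42],
    [[0,0,0],0,0.42]
  ]
}}

```text
time_s: 16.1
position: [0.4562, 0.2843, 0.1901]
eef_rot: [0.001, 0.532, 0.847, 0.004]
wrist_force: [0.8, 0.9, -0.3]
grip_width: 0.417
grip_force: 0.0
```

Run:
```python
from h import *
s=st(); m,im=look("w11")
print("studtop E pred",proj(m,[.4525,.2815,.107]),"lid",proj(m,[.4525,.2815,.072]),"pins",[proj(m,[.4525+k*.036*.9,.2815+k*.036*.438,.058]).round(0) for k in(-1,1)])
for d in robot.trace("wrist","slim_1")[:3]:
    ys,xs=np.nonzero(d["region"]); print(d["p"],d["at"],[xs.min(),xs.max(),ys.min(),ys.max()])
```

```text
t 16.1 pos [0.4562 0.2843 0.1901] ydir 25.8 tilt [ 0.007  0.006 -1.   ] F [ 0.8  0.9 -0.3] grip 0.417 0.0 j [-0.28  0.64 -0.6   1.84  0.49  0.8  -0.69]
studtop E pred [308.57665965 231.25168678] lid [309.07136293 218.51390139] pins [array([269., 214.]), array([349., 214.])]
0.75 [311.9, 354.5] [np.int64(278), np.int64(346), np.int64(324), np.int64(393)]
0.57 [312.2, 215.6] [np.int64(272), np.int64(351), np.int64(196), np.int64(240)]
```

>>> {"fn": "arm_command", "kwargs": {
  "steps": [
    [[0.02,0,0],0.0475,0.42],
    [[0.02,0,0],0.0475,0.42],
    [[0.02,0,0],0.0475,0.42],
    [[0.02,0,0],0.0475,0.42],
    [[0.02,0,0],0.0475,0.42],
    [[0.02,0,0],0.0475,0.42],
    [[0.02,0,0],0.0475,0.42],
    [[0.02,0,0],0.0475,0.42],
    [[0.02,-0.02,0],0.0475,0.42],
    [[0,0,0],0.0475,0.42],
    [[0,0,0],0.0475,0.42],
    [[0,0,0],0.0475,0.42]
  ]
}}

```text
time_s: 17.4
position: [0.5252, 0.273, 0.1836]
eef_rot: [-0.002, -0.332, 0.943, -0.0]
wrist_force: [0.2, 0.4, 0.1]
grip_width: 0.418
grip_force: 0.0
```

>>> {"fn": "arm_command", "kwargs": {
  "steps": [
    [[0,0,0],0.0475,0.42],
    [[0,0,0],0.0475,0.42],
    [[0,0,0],0,0.42],
    [[0,0,0],0,0.42]
  ]
}}

```text
time_s: 17.8
position: [0.5253, 0.2735, 0.1843]
eef_rot: [-0.001, -0.464, 0.886, 0.0]
wrist_force: [0.2, 0.1, 0.1]
grip_width: 0.421
grip_force: 0.0
```

Run:
```python
from h import *
s=st()
```

```text
t 17.8 pos [0.5253 0.2735 0.1843] ydir 145.3 tilt [-0.002 -0.001 -1.   ] F [0.2 0.1 0.1] grip 0.421 0.0 j [ 0.01  0.9  -1.13  1.66  0.87  1.17  1.19]
```

>>> {"fn": "arm_command", "kwargs": {
  "steps": [
    [[0.002,0.005,-0.06],0.003,0.42],
    [[0,0,-0.1],0,0.42],
    [[0,0,-0.05],0,0.42],
    [[0,0,0],0,0.42],
    [[0,0,0],0,0.42]
  ]
}}

```text
time_s: 18.3
position: [0.5266, 0.2763, 0.102]
eef_rot: [-0.0, -0.469, 0.883, 0.0]
wrist_force: [0.2, -0.4, 0.6]
grip_width: 0.421
grip_force: 0.0
```

Run:
```python
from h import *
s=st(); m,im=look("w12"); print("pred top",proj(m,[.526,.2755,.107]),"pred lid",proj(m,[.526,.2755,.070]),"tcp",proj(m,np.r_[s["position"][:2],.107]))
for d in robot.trace("wrist","round_1")[:3]:
    r=d["region"].astype(np.uint8); ys,xs=np.nonzero(r); print(d["p"],d["at"],[xs.min(),xs.max(),ys.min(),ys.max()])
    for v in range(ys.min(),ys.max()+1,8): c=np.nonzero(r[v])[0]; print(v,c.min(),c.max(),end=" | ") if len(c) else 0
    print()
```

```text
t 18.3 pos [0.5266 0.2763 0.102 ] ydir 146.0 tilt [-0.  0. -1.] F [ 0.2 -0.4  0.6] grip 0.421 0.0 j [-0.02  1.   -1.06  1.72  0.99  1.06  1.11]
pred top [317.52705554 279.50171096] pred lid [317.31130073 253.05101143] tcp [317.44330344 281.28737692]
0.97 [212.5, 192.7] [np.int64(171), np.int64(250), np.int64(141), np.int64(242)]
141 181 181 | 149 176 188 | 157 180 194 | 165 186 239 | 173 182 246 | 181 175 249 | 189 173 249 | 197 175 246 | 205 173 242 | 213 171 239 | 221 173 237 | 229 187 242 | 237 235 246 | 
0.7 [313.6, 248.6] [np.int64(261), np.int64(369), np.int64(212), np.int64(294)]
212 309 320 | 220 295 332 | 228 292 337 | 236 289 340 | 244 264 346 | 252 262 369 | 260 284 347 | 268 286 343 | 276 293 336 | 284 301 328 | 292 307 322 | 
0.57 [421.6, 338.2] [np.int64(399), np.int64(438), np.int64(319), np.int64(418)]
319 412 417 | 327 399 433 | 335 402 436 | 343 412 437 | 351 420 435 | 415 420 426 |
```

>>> {"fn": "arm_command", "kwargs": {
  "steps": [
    [[0,0,-0.05],0,0.42],
    [[0,0,-0.045],0,0.42],
    [[0,0,-0.022],0,0.42],
    [[0,0,0],0,0.42],
    [[0,0,0],0,0],
    [[0,0,0],0,0],
    [[0,0,0],0,0],
    [[0,0,0],0,0]
  ]
}}

```text
time_s: 19.2
position: [0.5271, 0.2765, 0.0557]
eef_rot: [0.001, -0.47, 0.883, 0.0]
wrist_force: [-0.5, 1.0, 2.7]
grip_width: 0.167
grip_force: 58.7
```

Run:
```python
from h import *
st()
```

```text
t 19.2 pos [0.5271 0.2765 0.0557] ydir 146.0 tilt [ 0.001  0.001 -1.   ] F [-0.5  1.   2.7] grip 0.167 58.7 j [-0.04  1.05 -1.01  1.75  1.07  1.    1.06]
```

>>> {"fn": "arm_command", "kwargs": {
  "steps": [
    [[0,0,0.02],0,0],
    [[0,0,0.05],0,0],
    [[0,0,0.08],0,0],
    [[0,0,0.1],0,0],
    [[0,0,0.1],0,0],
    [[0,0,0.075],0,0],
    [[0,0,0],0,0]
  ]
}}

```text
time_s: 19.9
position: [0.5278, 0.2784, 0.2299]
eef_rot: [0.004, -0.47, 0.883, 0.001]
wrist_force: [0.4, -0.2, -1.0]
grip_width: 0.163
grip_force: 58.7
```

>>> {"fn": "arm_command", "kwargs": {
  "steps": [
    [[-0.02,-0.01,0],-0.047,0],
    [[-0.045,-0.022,0],-0.047,0],
    [[-0.05,-0.025,0],-0.047,0],
    [[-0.05,-0.025,0],-0.047,0],
    [[-0.05,-0.025,0],-0.047,0],
    [[-0.05,-0.02,0],-0.047,0],
    [[-0.025,-0.01,0],-0.047,0],
    [[0,0,0],0,0],
    [[0,0,0],0,0]
  ]
}}

```text
time_s: 20.8
position: [0.411, 0.2209, 0.2247]
eef_rot: [0.0, 0.026, 1.0, -0.0]
wrist_force: [0.2, 0.3, -1.8]
grip_width: 0.164
grip_force: 58.7
```

Run:
```python
from h import *
st()
```

```text
t 20.8 pos [0.411  0.2209 0.2247] ydir 87.0 tilt [ 0. -0. -1.] F [ 0.2  0.3 -1.8] grip 0.164 58.7 j [ 0.01  0.6  -0.96  1.98  0.63  0.9   0.24]
```

>>> {"fn": "arm_command", "kwargs": {
  "steps": [
    [[0,0.002,-0.06],-0.0055,0],
    [[0,0,-0.09],0,0],
    [[0,0,-0.09],0,0],
    [[0,0,-0.08],0,0],
    [[0,0,-0.02],0,0],
    [[0,0,0],0,0]
  ]
}}

```text
time_s: 21.4
position: [0.4106, 0.2221, 0.0879]
eef_rot: [-0.001, 0.036, 0.999, -0.0]
wrist_force: [-1.0, 0.2, -2.0]
grip_width: 0.157
grip_force: 58.7
```

Run:
```python
from h import *
st(); m,im=look("w13")
for d in robot.trace("wrist","round_1")[:3]:
    ys,xs=np.nonzero(d["region"]); print(d["p"],d["at"],[xs.min(),xs.max(),ys.min(),ys.max()])
```

```text
t 21.4 pos [0.4106 0.2221 0.0879] ydir 85.9 tilt [-0.002 -0.001 -1.   ] F [-1.   0.2 -2. ] grip 0.157 58.7 j [-0.16  0.78 -0.72  2.12  0.95  0.61 -0.07]
0.82 [315.3, 404.7] [np.int64(292), np.int64(335), np.int64(388), np.int64(421)]
0.61 [315.9, 278.5] [np.int64(249), np.int64(384), np.int64(230), np.int64(349)]
```

Pins level and centred. I'll lower to 0.056.

>>> {"fn": "arm_command", "kwargs": {
  "steps": [
    [[0,0,-0.025],0,0],
    [[0,0,-0.03],0,0],
    [[0,0,-0.02],0,0],
    [[0,0,-0.004],0,0],
    [[0,0,0],0,0]
  ]
}}

```text
time_s: 22.0
position: [0.4111, 0.2222, 0.0578]
eef_rot: [0.0, 0.036, 0.999, 0.0]
wrist_force: [0.7, 0.2, -0.9]
grip_width: 0.162
grip_force: 58.9
```

>>> {"fn": "arm_command", "kwargs": {
  "steps": [
    [[0,0,-0.004],0,0],
    [[0,0,0],0,0.42],
    [[0,0,0],0,0.42],
    [[0,0,0],0,0.42],
    [[0,0,0.04],0,0.42],
    [[0,0,0.1],0,0.42],
    [[0,0,0.1],0,0.42],
    [[0,0,0.08],0,0.42],
    [[0,0,0],0,0.42]
  ]
}}

```text
time_s: 22.9
position: [0.4125, 0.2241, 0.1874]
eef_rot: [0.003, 0.036, 0.999, 0.003]
wrist_force: [-0.1, 0.5, -0.4]
grip_width: 0.421
grip_force: 0.0
```

Run:
```python
from h import *
s=st(); m,im=look("w14")
print("pins",[proj(m,[.410+k*.036*.07,.2205+k*.036,.058]).round(0) for k in(-1,1)],proj(m,[.41,.2205,.107]))
for d in robot.trace("wrist","round_1")[:4]:
    ys,xs=np.nonzero(d["region"]); print(d["p"],d["at"],[xs.min(),xs.max(),ys.min(),ys.max()])
```

```text
t 22.9 pos [0.4125 0.2241 0.1874] ydir 85.8 tilt [ 0.006  0.005 -1.   ] F [-0.1  0.5 -0.4] grip 0.421 0.0 j [-0.04  0.64 -0.89  2.02  0.7   0.81  0.15]
pins [array([271., 210.]), array([351., 209.])] [310.5773438  226.74347256]
0.98 [310.4, 209.1] [np.int64(273), np.int64(353), np.int64(185), np.int64(238)]
0.92 [510.1, 285.2] [np.int64(473), np.int64(557), np.int64(257), np.int64(317)]
0.59 [314.4, 348.8] [np.int64(277), np.int64(346), np.int64(317), np.int64(391)]
```

>>> {"fn": "arm_command", "kwargs": {
  "steps": [
    [[0.018,-0.06,0],0.022,0.42],
    [[0.018,-0.1,0],0.022,0.42],
    [[0.018,-0.11,0],0.022,0.42],
    [[0.018,-0.11,0],0.022,0.42],
    [[0.018,-0.11,0],0,0.42],
    [[0.018,-0.11,0],0,0.42],
    [[0.018,-0.11,0],0,0.42],
    [[0.018,-0.11,0],0,0.42],
    [[0.018,-0.11,0],0,0.42],
    [[0.018,-0.1,0],0,0.42],
    [[0.012,-0.065,0],0,0.42],
    [[0,0,0],0,0.42]
  ]
}}

```text
time_s: 24.2
position: [0.4862, -0.221, 0.1811]
eef_rot: [-0.002, -0.098, 0.995, -0.0]
wrist_force: [-0.6, -0.6, -0.9]
grip_width: 0.421
grip_force: 0.0
```

>>> {"fn": "arm_command", "kwargs": {
  "steps": [
    [[0,0,0],0,0.42],
    [[0,0,0],0,0.42]
  ]
}}

```text
time_s: 24.4
position: [0.487, -0.2144, 0.1831]
eef_rot: [-0.001, -0.103, 0.995, 0.001]
wrist_force: [-0.4, -0.2, 0.4]
grip_width: 0.421
grip_force: 0.0
```

Run:
```python
from h import *
s=st()
```

```text
t 24.4 pos [ 0.487  -0.2144  0.1831] ydir 101.8 tilt [-0.001  0.001 -1.   ] F [-0.4 -0.2  0.4] grip 0.421 0.0 j [ 0.9   0.77 -1.02  1.84  0.79  0.99  1.32]
```

>>> {"fn": "arm_command", "kwargs": {
  "steps": [
    [[0.006,-0.003,-0.05],0,0.42],
    [[0,0,-0.1],0,0.42],
    [[0,0,-0.07],0,0.42],
    [[0,0,0],0,0.42]
  ]
}}

```text
time_s: 24.8
position: [0.487, -0.2156, 0.0927]
eef_rot: [-0.003, -0.103, 0.995, 0.001]
wrist_force: [0.0, 0.8, -0.4]
grip_width: 0.42
grip_force: 0.0
```

Run:
```python
from h import *
s=st(); m,im=look("w15"); print("pred top",proj(m,[.4893,-.215,.107]))
for d in robot.trace("wrist","oblong_1")[:2]:
    r=d["region"]; ys,xs=np.nonzero(r); print(d["p"],d["at"],[xs.min(),xs.max(),ys.min(),ys.max()])
    for v in range(ys.min(),ys.max()+1,8): c=np.nonzero(r[v])[0]; print(v,c.min(),c.max(),end=" | ") if len(c) else 0
```

```text
t 24.8 pos [ 0.487  -0.2156  0.0927] ydir 101.9 tilt [-0.007  0.002 -1.   ] F [ 0.   0.8 -0.4] grip 0.42 0.0 j [ 0.84  0.89 -0.91  1.91  0.95  0.85  1.19]
pred top [316.77135814 293.34532791]
0.66 [314.5, 255.3] [np.int64(258), np.int64(371), np.int64(212), np.int64(307)]
212 302 332 | 220 294 337 | 228 286 343 | 236 284 345 | 244 285 344 | 252 283 347 | 260 258 371 | 268 284 346 | 276 285 344 | 284 286 344 | 292 286 343 | 300 288 342 |
```

Aligned. I'll go down .038 m, grip and lift.

>>> {"fn": "arm_command", "kwargs": {
  "steps": [
    [[0.003,0,-0.045],0,0.42],
    [[0,0,-0.035],0,0.42],
    [[0,0,-0.016],0,0.42],
    [[0,0,0],0,0.42],
    [[0,0,0],0,0],
    [[0,0,0],0,0],
    [[0,0,0],0,0],
    [[0,0,0],0,0]
  ]
}}

```text
time_s: 25.7
position: [0.4918, -0.2171, 0.058]
eef_rot: [0.001, -0.102, 0.995, -0.0]
wrist_force: [-0.8, 0.5, 3.9]
grip_width: 0.164
grip_force: 58.8
```

Run:
```python
from h import *
s=st()
```

```text
t 25.7 pos [ 0.4918 -0.2171  0.058 ] ydir 101.7 tilt [ 0.001 -0.    -1.   ] F [-0.8  0.5  3.9] grip 0.164 58.8 j [ 0.81  0.94 -0.86  1.93  1.03  0.79  1.13]
```

>>> {"fn": "arm_command", "kwargs": {
  "steps": [
    [[0,0,0.02],0,0],
    [[0,0,0.05],0,0],
    [[0,0,0.08],0,0],
    [[0,0,0.1],0,0],
    [[0,0,0.1],0,0],
    [[0,0,0.075],0,0],
    [[0,0,0],0,0]
  ]
}}

```text
time_s: 26.4
position: [0.4936, -0.2171, 0.2315]
eef_rot: [0.004, -0.102, 0.995, -0.001]
wrist_force: [-0.5, 0.2, -1.7]
grip_width: 0.159
grip_force: 58.8
```

>>> {"fn": "arm_command", "kwargs": {
  "steps": [
    [[0.008,0.05,0],0,0],
    [[0.008,0.1,0],0.025,0],
    [[0.008,0.115,0],0.03,0],
    [[0.008,0.115,0],0.03,0],
    [[0.008,0.115,0],0.03,0],
    [[0.008,0.115,0],0.03,0],
    [[0.008,0.115,0],0.03,0],
    [[0.008,0.115,0],0.03,0],
    [[0.008,0.115,0],0.03,0],
    [[0.008,0.115,0],0.011,0],
    [[0.007,0.1,0],0,0],
    [[0,0.06,0],0,0]
  ]
}}

```text
time_s: 27.6
position: [0.5246, 0.278, 0.226]
eef_rot: [-0.001, -0.471, 0.882, 0.001]
wrist_force: [0.4, 0.4, -2.7]
grip_width: 0.162
grip_force: 58.8
```

>>> {"fn": "arm_command", "kwargs": {
  "steps": [
    [[0,0,0],0,0],
    [[0,0,0],0,0]
  ]
}}

```text
time_s: 27.8
position: [0.5252, 0.274, 0.2259]
eef_rot: [-0.001, -0.47, 0.883, -0.001]
wrist_force: [0.3, -0.6, -1.6]
grip_width: 0.161
grip_force: 58.8
```

Run:
```python
from h import *
s=st()
```

```text
t 27.8 pos [0.5252 0.274  0.2259] ydir 146.0 tilt [-0.002 -0.002 -1.   ] F [ 0.3 -0.6 -1.6] grip 0.161 58.8 j [ 0.01  0.84 -1.13  1.61  0.79  1.22  1.27]
```

>>> {"fn": "arm_command", "kwargs": {
  "steps": [
    [[0.007,0.01,-0.06],0,0],
    [[0,0,-0.09],0,0],
    [[0,0,-0.09],0,0],
    [[0,0,-0.075],0,0],
    [[0,0,-0.02],0,0],
    [[0,0,0],0,0]
  ]
}}

```text
time_s: 28.4
position: [0.5284, 0.2766, 0.092]
eef_rot: [-0.002, -0.468, 0.883, -0.001]
wrist_force: [-0.5, 0.4, -1.3]
grip_width: 0.157
grip_force: 58.8
```

Run:
```python
from h import *
st(); m,im=look("w16")
for d in robot.trace("wrist","oblong_1")[:3]:
    ys,xs=np.nonzero(d["region"]); print(d["p"],d["at"],[xs.min(),xs.max(),ys.min(),ys.max()])
```

```text
t 28.4 pos [0.5284 0.2766 0.092 ] ydir 145.9 tilt [-0.002 -0.002 -1.   ] F [-0.5  0.4 -1.3] grip 0.157 58.8 j [-0.04  0.99 -1.01  1.72  0.98  1.02  1.12]
0.86 [319.9, 17.6] [np.int64(280), np.int64(356), np.int64(0), np.int64(38)]
0.7 [314.4, 270.7] [np.int64(250), np.int64(384), np.int64(220), np.int64(344)]
```

>>> {"fn": "arm_command", "kwargs": {
  "steps": [
    [[0,0.002,-0.025],0,0],
    [[0,0,-0.03],0,0],
    [[0,0,-0.02],0,0],
    [[0,0,-0.008],0,0],
    [[0,0,0],0,0]
  ]
}}

```text
time_s: 29.0
position: [0.5282, 0.2788, 0.0592]
eef_rot: [-0.001, -0.469, 0.883, -0.0]
wrist_force: [-0.7, -2.1, -2.6]
grip_width: 0.158
grip_force: 58.9
```

>>> {"fn": "arm_command", "kwargs": {
  "steps": [
    [[0,0,-0.002],0,0],
    [[0,0,0],0,0.42],
    [[0,0,0],0,0.42],
    [[0,0,0],0,0.42],
    [[0,0,0.04],0,0.42],
    [[0,0,0.1],0,0.42],
    [[0,0,0.1],0,0.42],
    [[0,0,0.1],0,0.42],
    [[-0.08,-0.09,0.05],0,0.42],
    [[-0.08,-0.09,0.05],0,0.42],
    [[-0.08,-0.1,0.02],0,0.42],
    [[-0.08,-0.1,0],0,0.42]
  ]
}}

```text
time_s: 30.2
position: [0.4046, 0.1329, 0.2435]
eef_rot: [0.002, -0.47, 0.883, -0.0]
wrist_force: [0.5, 0.3, -0.2]
grip_width: 0.42
grip_force: 0.0
```

>>> {"fn": "arm_command", "kwargs": {
  "steps": [
    [[0,-0.12,0],0,0.42],
    [[0,-0.12,0],0,0.42],
    [[0,-0.12,0],0,0.42],
    [[0,-0.12,0],0,0.42],
    [[0,-0.12,0],0,0.42],
    [[0,-0.12,0],0,0.42],
    [[0,0,0],0,0.42],
    [[0,0,0],0,0.42]
  ]
}}

```text
time_s: 31.0
position: [0.4053, -0.1557, 0.2421]
eef_rot: [0.001, -0.468, 0.884, -0.0]
wrist_force: [0.3, -0.1, 0.2]
grip_width: 0.424
grip_force: 0.0
```

Run:
```python
from h import *
st(); t=robot.grab_frame("top"); s=robot.grab_frame("scene")
cv2.imwrite("pics/fin.png",np.hstack([cv2.resize(t[205:305,180:280],(400,400),interpolation=cv2.INTER_CUBIC),cv2.resize(s[230:350,200:320],(400,400),interpolation=cv2.INTER_CUBIC)]))
for n in ("saline","plasters"): print(n,robot.trace("top",n)[0]["at"])
```

```text
t 31.0 pos [ 0.4053 -0.1557  0.2421] ydir 145.8 tilt [ 0.001  0.    -1.   ] F [ 0.3 -0.1  0.2] grip 0.424 0.0 j [ 1.06  0.7  -1.37  2.03  0.79  1.1   1.88]
saline [339.5, 173.1]
plasters [340.2, 301.1]
```

View pics/fin.png

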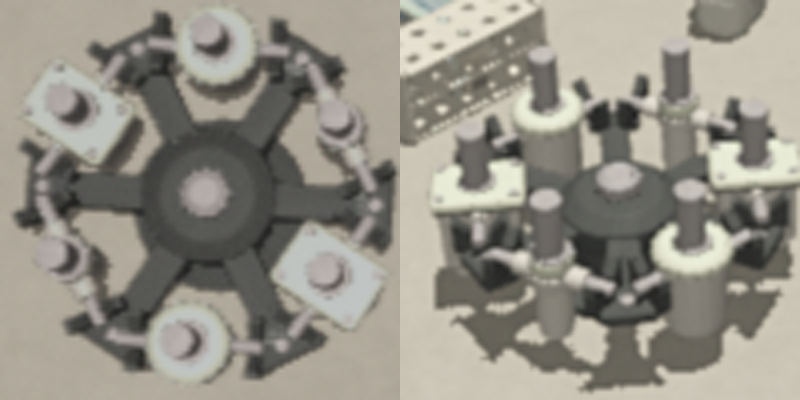

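All six hang seated and upright with twins opposite: round (215,45)/(185,342), slim (340,122)/(62,255) and oblong (78,110)/(328,272). The bottle and box have not moved.

```bash
python3 -c "
from cell import robot
print(robot.hand_in())"
```

```text
the job is handed in; nothing more can be done
None
```

The job is handed in after about 31 s of robot time: all six buckets hang upright in the rotor, pins in their slots and each opposite its twin in the last pictures, and the bottle and card box were not moved.

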